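# Clamp the dust box to the router fence and hold its port over the inserts

### The arm

A 6-joint arm with a two-finger parallel gripper is mounted at the origin on the work surface. World frame = base frame: x ahead of the robot, y to its left, z up, the work surface at z = 0. Lengths are in m, angles in rad, forces in N, time in s.
With the tool pointing down it reaches from about 0.375 to 0.975 m from the base axis. Payload 3.8 kg.
Tool frame: the origin (TCP) lies midway between the tips of the shut fingers; the grasp point (between the pads) lies 19 mm behind it; z points along the fingers, y is the line along which they close (so a half turn about z gives the same grasp; the last joint's range is limited). The gripper opens to 85 mm and grips with 20 to 120 N. Pads are 22 mm wide; open, the fingers measure 114 mm over their backs; the gripper's body (76 mm by 85 mm) begins 54 mm behind the grasp point. The pads swing forward as they close: fully open they stand 13 mm farther back than shut.
Start: joints at [-0.037, 0.264, 1.604, -0, 1.274, -0.037], TCP at [0.675, -0, 0.231] pointing down, gripper open.
Joint ranges: [-2.63, 2.63], [-0.94, 2.18], [0.31, 2.57], [-1.31, 4.45], [0, 2.66], [-2.55, 2.55]. Speed limits (rad/s): [2.57, 2.57, 3.14, 3.14, 3.14, 3.14].

### API

Orientations are given as a rotation vector (axis times angle).
In Python, from workcell import sensors, viewer, job gives the robot as it stands.
- The arm moves only by the shell command python3 -m inch 'ROWS' [FORCE]. ROWS is JSON, one flat list of numbers, 7 for each row, row after row: the shift along the tool's x, y, z in mm, then the turn, a rotation vector about the tool's x, y, z in degrees, then the finger opening in mm, from 0 to 85.4. A call has exactly 8 rows; each row shifts and turns the commanded pose from where the row before left it, along the tool's axes as they then stand; what a row does not reach is not made up. A row lasts 1/10 s, in which the tool goes at most 50 mm and 8.59 degrees, less where a joint would pass 70% of its speed; a pose out of reach is approached as far as the arm can. A call is refused whole if a number of a shift passes 50 or a number of a turn 8.59, either way. A call with a gripper value outside its range is refused whole. The fingers move at their own pace and stop on an object; FORCE is the grip in N (left out, the last holds). Time passes only in rows, so rows that do not move let the fingers close, or fill a call up. It gives the time, the measured TCP pose, the force, the opening and the grip force at its end, in the units of the state.
- sensors.read_state(): the state, without advancing time (a new reading comes with each control period).
- viewer.read_camera(name): name is "scene" or "side" or "wrist"; returns the picture (480x640x3 uint8, red, green, blue); there is no depth.
- viewer.camera_params(name): a dict with "K" (3x3 intrinsics, pixels), "world_to_cam" (4x4, takes a point from world to camera coordinates). Camera axes: x right, y down, z forward; pixel columns grow to the right and rows downward; lengths in m; the calibration is good to about 2 mm. A picture is of the moment at which its call begins: read the wrist's pose just before it. camera_params takes no time and is no camera call; for the wrist camera it gives the pose at the moment of the call.
- job.finish_job(): hands the job in; it is judged then, once.
The state is a dict: "time": time; "q": joint angles; "joint_vel": joint speeds; "joint_torque": joint torques, N m; "tool_pos": TCP position; "tcp_rot": TCP orientation; "wrist_force": force on the tool from outside, world axes, zero at the start; "torque": the same for the moment, N m; "width": opening from 0.0 (shut) to 1.0 (fully open); "grip_force": force on a finger pad.
Only numpy, scipy, OpenCV 4.12 (cv2) and the standard library are available. Lean on these libraries where they do the work, as an engineer would, in place of code of your own. Each camera call takes 0.05 s, during which the arm holds its last target. There are 200 camera calls.

### The job

The plywood dust box stands loose against the back of the router fence: take the spring clamp that is parked towards one end of the fence, clip it down from above over the fence together with one of the box's two ears so that it pinches them, and let go of it. Then pick up the rectangular dust port by its spigot and hold it, spigot up, level and still, about 10 mm above the top of the box with its four screw holes lined up over the four brass threaded inserts, without touching the box, so that I can slip the gasket under it and start the screws. Finish still holding it there, do not set it down or let go, and leave the box and everything else on the bench where it stands.

Things in the scene. Friction and masses are not known exactly. Their poses are not given: they have to be found in the camera images.
- fence: router fence fixed to the bench: an upright pale board 18 mm thick, 520 mm long, 100 mm high, and a plywood base board 18 mm thick reaching 130 mm back from it. Origin: on the bench under the middle of the upright board. x: square to the board, towards its back (base board and dust box); y: along the board; z: up. The top edge of the upright is at z = 100 mm
- clamp_pivot (a point): pivot of the steel spring clamp with black handles (120 g), like a big clothes-peg standing handles up, jaws down: arms towards its -x and +x turn on a pin along its y (28 mm wide at the pads). Handles spread up to 72 mm above the pivot; jaws with round 12 mm thick pads hang 50 mm below it. Starts parked astride the fence board, the pivot 25 mm above the top edge and midway in the thickness, its x along the fence's x
- box_port (a point): the centre of the round 46 mm outlet in the top of the loose plywood dust box (750 g), at the level of the top surface (100 mm above the bench). x points away from the fence, y along it, z up. The box top measures 108 mm along x and 120 mm along y and has a brass threaded insert (10 mm across, 5 mm thread) at x = +-33 mm, y = +-44 mm
- insert_a (a point): the insert at x = +33, y = +44 mm from the outlet's centre, at the top surface
- insert_c (a point): the insert at x = -33, y = -44 mm from the outlet's centre, at the top surface
- ear_left (a point): middle of the top edge of the box's ear on the +y side: the box's front board, 12 mm thick, runs 48 mm past each side of the box, flat against the back of the fence and level with its top. Fence and ear together are 30 mm thick; the middle of that thickness lies 9 mm from this point towards the fence (-x of the box). The side of the box itself is 25 mm from this point along y
- ear_right (a point): the same point of the ear on the -y side
- port_centre (a point): the axis of the grey rectangular dust port (160 g), 35 mm above its underside: a flange plate 90 x 110 x 8 mm (x, y, z) carrying a round upright spigot of 50 mm outside diameter up to 58 mm above the underside, shut inside by a flap (grip its outside). Lies flat on the bench, spigot up. Four 10 mm screw holes at x = +-33 mm, y = +-44 mm. Turned by half a turn it fits as well
- port_under (a point): centre of the port's underside, 35 mm below the point above
- hole_a (a point): the port's screw hole at x = +33, y = +44 mm, at the underside
- hole_c (a point): the port's screw hole at x = -33, y = -44 mm, at the underside
- port: the rectangular dust port again; origin at the centre of its underside
- dust_box: the dust box again; origin at the foot of its front board, in the middle of the face against the fence
- clamp: the spring clamp again, origin at its pivot; the frame belongs to the arm on its -x side, which tilts up to 0.3 rad about y as the handles are squeezed, while the pivot stays midway
- clamp_arm (a joint): opening of the clamp (rad): 0 parked on the 18 mm fence board (handles 62 mm over their outsides at the top), 0.24 on 30 mm, 0.56 fully open: handles upright, about 21 mm over their outsides, jaws 44 mm apart and pads 44 mm below the pivot. The spring closes it; squeeze the handles along its x, about 60 mm above the pivot; this takes 8 to 14 N on each
- round_port_centre (a point): bystander: another port with a round black flange 100 mm across and a wider spigot, 30 mm above its underside; leave it
- screwdriver: bystander: screwdriver, 200 mm long, lying on the bench
- glue: bystander: white glue bottle, 60 mm across, 170 mm tall
- plane_mid (a point): bystander: router plane with two wooden knobs, about 190 mm wide and 100 mm high
- screw_tray: bystander: small wooden tray of screws, 110 x 80 x 28 mm
- hammer: bystander: hammer with a wooden handle, 260 mm long, lying on the bench
- tape: bystander: tape measure, 65 mm high
- offcut: bystander: wooden offcut, 120 x 50 x 32 mm
Mind the look-alikes: they are no part of the job. What is shaped like the clamp but green or orange is not meant.

How it is judged:
By the outcome, as a careful person would: the job done as asked, in the order asked, and still so for the second after the job is handed in, while the arm keeps its last pose, push and grip.
It also fails if it takes over 64 s, if anything falls off the work surface, if the arm or the gripper's body presses on something with over 40 N, if the wrist force passes 120 N, or if a joint passes its speed limit or range.

## Working session

There is one attempt and no reset: what is moved stays moved. The work goes in short steps, Python scripts to look and compute and a shell command to move; the robot and the scene stay as the last step left them, time stands still between calls to the robot, and variables do not carry over. Pictures are saved under pics/ and viewed, at most 10 in all, crops included, and the job is handed in when it is done.

```bash
ls; mkdir -p pics; cat > h.py <<'E'
import numpy as np, cv2
from workcell import sensors, viewer, job
from scipy.spatial.transform import Rotation as R
def snap(n,f):
    P=viewer.camera_params(n); im=viewer.read_camera(n); cv2.imwrite('pics/'+f+'.png',im[:,:,::-1]); np.savez('pics/'+f+'.npz',K=P['K'],T=P['world_to_cam']); return im
def load(f):
    d=np.load('pics/'+f+'.npz'); return np.array(d['K']),np.array(d['T'])
def ray(f,u,v,z):
    K,T=load(f); d=T[:3,:3].T@np.linalg.inv(K)@[u,v,1]; c=-T[:3,:3].T@T[:3,3]; return c+d*(z-c[2])/d[2]
def proj(f,p):
    K,T=load(f); q=K@(T[:3,:3]@np.array(p)+T[:3,3]); return q[:2]/q[2]
E
python3 - <<'E'
from h import *
for n in ('scene','side','wrist'):
    snap(n,n+'0'); K,T=load(n+'0'); print(n,K[0,0],-T[:3,:3].T@T[:3,3],T[2,:3])
s=sensors.read_state(); print(s)
E
```

```text
pics
scene 495.37649966363216 [ 1.10342563 -0.88883829  0.90665314] [-0.43479559  0.66980772 -0.60192227]
side 529.2568674093167 [-0.03876167 -0.75481562  0.90954399] [ 0.44915907  0.61419261 -0.64886329]
wrist 335.17717969208127 [0.67481465 0.06781259 0.3733496 ] [-0.0027759  -0.26952255 -0.96299008]
{'time': 0.15, 'q': array([-3.69010180e-02,  2.64629080e-01,  1.60507266e+00,  2.61590759e-05,
        1.27371299e+00, -3.68913208e-02]), 'joint_vel': array([-2.81229720e-04, -3.10591226e-03, -2.74652463e-03,  9.44219273e-05,
       -1.03761312e-03,  1.92955162e-03]), 'joint_torque': array([-4.44535381e-04, -5.15905774e+01, -3.67958951e+01, -2.06692371e-04,
        8.09489022e-03,  2.50629785e-05]), 'tool_pos': array([6.74422938e-01, 2.74704134e-05, 2.30208352e-01]), 'tcp_rot': array([-2.22050429e+00, -2.22046570e+00,  1.91817968e-03]), 'wrist_force': array([ 0.30439868,  0.00299184, -0.26382281]), 'torque': array([-0.00899395, -0.00281813, -0.03529963]), 'grip_force': 0.0, 'width': 1.0003489780860255}
```

View pics/scene0.png

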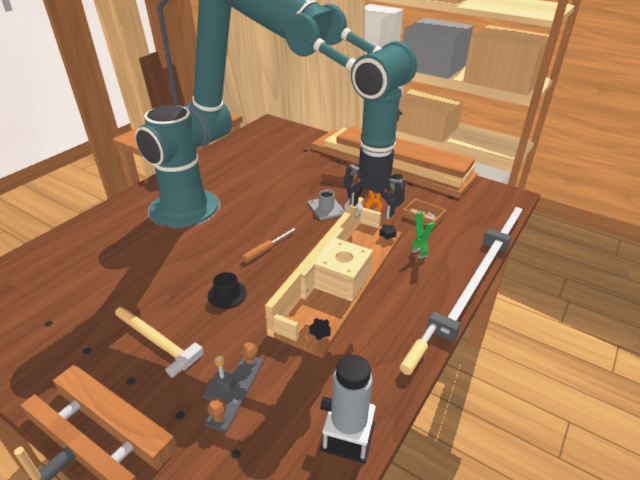

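View pics/side0.png

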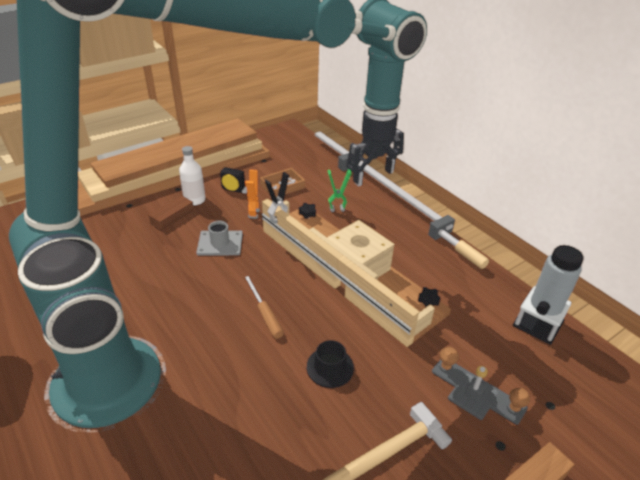

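The scene view shows the fence with the box at (343,262). The side view shows the black clamp at about (278,190) on the far end of the fence, the grey port at (219,237), and an orange look-alike at (253,192). I'll enlarge this area of the side view to measure it.

```bash
python3 - <<'E'
from h import *
im=cv2.imread('pics/side0.png'); cv2.imwrite('pics/side0c.png',cv2.resize(im[150:350,185:450],None,fx=3,fy=3,interpolation=cv2.INTER_CUBIC))
E
```

```text
(no output)
```

View pics/side0c.png

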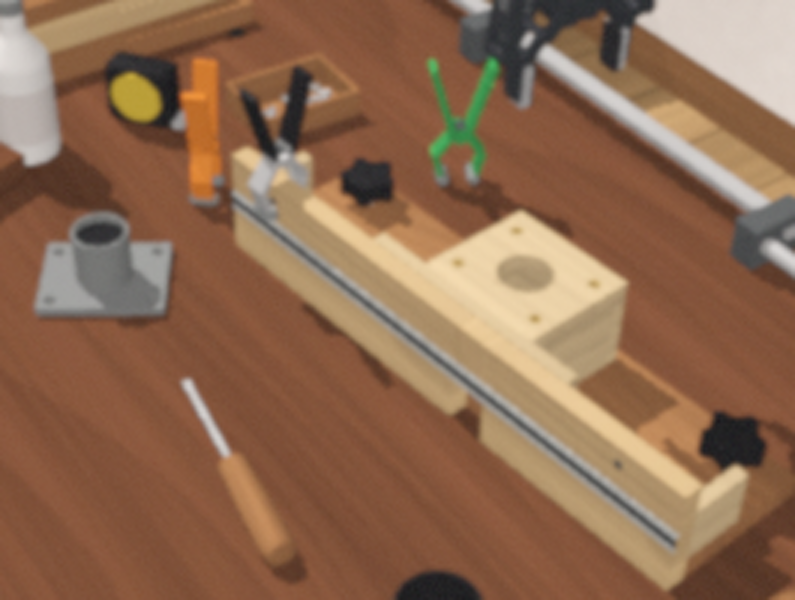

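The crop shows the inserts at (517,231), (458,263), (593,284) and (535,318). The port's spigot top is at (100,232), with flange holes near (58,252), (157,251) and (49,300). The clamp pivot is near (287,155), and its handles end at (251,97) and (301,72).

```bash
python3 - <<'E'
from h import *
f='side0'; g=lambda x,y,z: ray(f,185+x/3,150+y/3,z)[:2].round(4)
I=[g(*p,.1) for p in ((517,231),(458,263),(593,284),(535,318))]; print('ins',I,np.mean(I,0))
print('d',I[1]-I[0],I[2]-I[0])
print('port top',g(100,232,.058),[g(*p,.008) for p in ((157,251),(58,252),(49,300))],[g(*p,.008) for p in ((51,245),(173,243),(167,316),(37,314))])
print('fence ends',g(235,153,.1),g(690,497,.1))
print('clamp',g(287,155,.125),g(251,97,.197),g(301,72,.197))
E
```

```text
ins [array([0.6502, 0.009 ]), array([0.585, 0.003]), array([ 0.6582, -0.0771]), array([ 0.5943, -0.083 ])] [ 0.621925 -0.037025]
d [-0.0652 -0.006 ] [ 0.008  -0.0861]
port top [0.3871 0.2458] [array([0.4417, 0.2521]), array([0.3679, 0.2996]), array([0.3325, 0.2448])] [array([0.3671, 0.312 ]), array([0.4592, 0.2542]), array([0.4063, 0.1704]), array([0.316, 0.234])]
fence ends [0.514  0.2302] [ 0.5658 -0.2854]
clamp [0.5318 0.1732] [0.4979 0.1708] [0.5511 0.1797]
```

```bash
python3 -m inch '[22,-18,-9,0,0,0,85, 22,-18,-9,0,0,0,85, 22,-18,-9,0,0,0,85, 22,-18,-9,0,0,0,85, 22,-18,-9,0,0,0,85, 22,-18,-9,0,0,0,85, 22,-18,-9,0,0,0,85, 19,-16,-7,0,0,-5.4,85]'; python3 -m inch '[0,0,0,0,0,0,85, 0,0,0,0,0,0,85, 0,0,0,0,0,0,85, 0,0,0,0,0,0,85, 0,0,0,0,0,0,85, 0,0,0,0,0,0,85, 0,0,0,0,0,0,85, 0,0,0,0,0,0,85]'; python3 - <<'E'
from h import *
snap('wrist','w1')
E
```

```text
time: 0.95
tool_pos: [0.532, 0.174, 0.3016]
tcp_rot: [-2.112, -2.326, -0.0]
wrist_force: [-0.1, -0.2, -0.1]
width: 0.997
grip_force: 0.0
time: 1.75
tool_pos: [0.5331, 0.1728, 0.3012]
tcp_rot: [-2.115, -2.323, 0.0]
wrist_force: [0.3, 0.7, -0.3]
width: 0.992
grip_force: 0.0
```

View pics/w1.png

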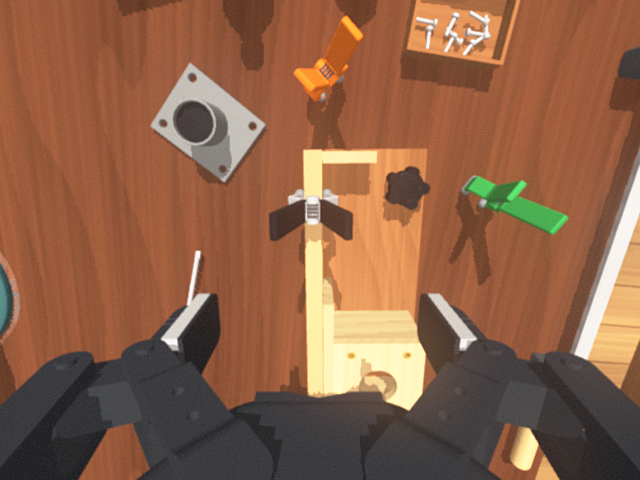

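The wrist view shows the clamp astride the fence with its pivot near (313,208) and its handle ends at u 271 and 352, v about 228. The fence top runs between u 304 and 322. The ear starts at (328,281), the inserts are at (351,355) and (407,355), and the port's spigot rim is centred near (195,121).

```bash
python3 - <<'E'
from h import *
f='w1'; g=lambda x,y,z: ray(f,x,y,z)[:2].round(4)
print('ins',g(351,355,.1),g(407,355,.1))
print('fence top: ',g(304,151,.1),g(322,151,.1),'|',g(307,395,.1),g(323,395,.1))
print('ear end',g(328,281,.1), 'box side', g(328,312,.1))
print('pivot',g(313,208,.125),'handles',g(271,229,.195),g(352,227,.195))
print('port top',g(195,121,.058),[g(*p,.008) for p in ((192,76),(252,126),(163,123),(222,168))],[g(*p,.008) for p in ((191,65),(265,126),(226,183),(151,125))])
print('orange',g(350,20,.1),g(320,98,.0))
E
```

```text
ins [0.5869 0.0086] [0.6527 0.0148]
fence top:  [0.5128 0.2352] [0.5306 0.2368] | [ 0.5399 -0.0523] [ 0.5594 -0.0505]
ear end [0.5505 0.0994] box side [0.5543 0.0618]
pivot [0.5268 0.1835] handles [0.4963 0.1768] [0.5578 0.1841]
port top [0.3904 0.255 ] [array([0.3695, 0.3073]), array([0.4428, 0.2576]), array([0.3335, 0.2509]), array([0.4067, 0.2032])] [array([0.3684, 0.3191]), array([0.4587, 0.259 ]), array([0.4121, 0.1847]), array([0.3187, 0.2472])]
orange [0.5449 0.3527] [0.5232 0.2983]
```

```bash
python3 -m inch '[4,-3,17,0,0,0,85, 4,-2,17,0,0,0,85, 0,0,17,0,0,0,85, 0,0,17,0,0,0,85, 0,0,17,0,0,0,85, 0,0,18,0,0,0,85, 0,0,18,0,0,0,85, 0,0,17,0,0,0,85]' 35; python3 -m inch '[0,0,0,0,0,0,85, 0,0,0,0,0,0,60, 0,0,0,0,0,0,50, 0,0,0,0,0,0,40, 0,0,0,0,0,0,30, 0,0,0,0,0,0,20, 0,0,0,0,0,0,20, 0,0,0,0,0,0,20]' 35;python3 - <<'E'
from h import *
snap('wrist','w2'); snap('side','s2')
a=cv2.imread('pics/w2.png'); b=cv2.imread('pics/s2.png')
c=np.hstack([cv2.resize(a[100:480,120:520],(400,380)),cv2.resize(b[110:300,180:380],(400,380))]); cv2.imwrite('pics/c2.png',c)
E
```

```text
time: 2.6
tool_pos: [0.5272, 0.1805, 0.1626]
tcp_rot: [2.114, 2.324, 0.0]
wrist_force: [0.6, 0.7, -0.5]
width: 0.994
grip_force: 0.0
time: 3.4
tool_pos: [0.5273, 0.1805, 0.1633]
tcp_rot: [2.114, 2.324, 0.0]
wrist_force: [-0.6, -0.3, -1.2]
width: 0.237
grip_force: 20.4
```

View pics/c2.png

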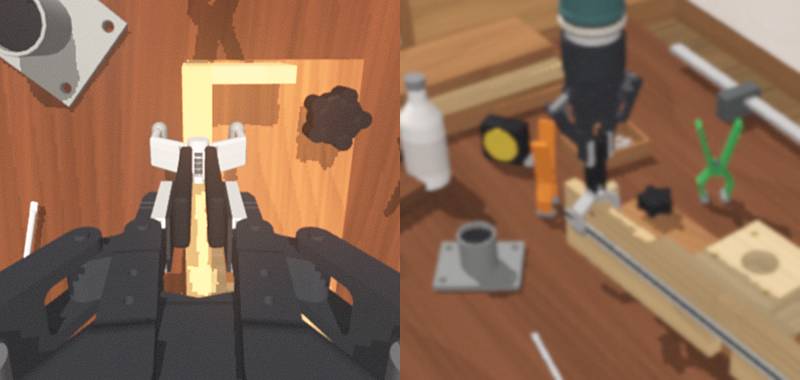

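The left half shows the handles squeezed upright between the pads, with the jaws clear on both sides of the fence. The opening is 20 mm, so the clamp is fully open. I'll lift it and carry it over the left ear.

```bash
python3 -m inch '[0,0,-10,0,0,0,20, 0,0,-15,0,0,0,20, 0,0,-15,0,0,0,20, 0,0,-15,0,0,0,20, 0,0,0,0,0,0,20, -10,0,0,0,0,0,20, -15,0,0,0,0,0,20, -20,0,0,0,0,0,20]'; python3 -m inch '[-20,1,0,0,0,0,20, -20,1,0,0,0,0,20, -20,2,0,0,0,0,20, -14,2,0,0,0,0,20, -10,0,0,0,0,0,20, 0,0,0,0,0,0,20, 0,0,0,0,0,0,20, 0,0,0,0,0,0,20]';python3 - <<'E'
from h import *
snap('wrist','w3'); snap('side','s3')
a=cv2.imread('pics/w3.png'); b=cv2.imread('pics/s3.png')
c=np.hstack([a[0:400,120:520],cv2.resize(b[130:330,200:400],(400,400),interpolation=cv2.INTER_CUBIC)]); cv2.imwrite('pics/c3.png',c)
E
```

```text
time: 4.3
tool_pos: [0.5307, 0.1345, 0.2172]
tcp_rot: [-2.113, -2.324, 0.003]
wrist_force: [0.4, 0.7, -0.9]
width: 0.24
grip_force: 20.5
time: 5.1
tool_pos: [0.5452, 0.0532, 0.2182]
tcp_rot: [-2.113, -2.324, -0.0]
wrist_force: [0.2, -0.4, -0.9]
width: 0.242
grip_force: 20.5
```

View pics/c3.png

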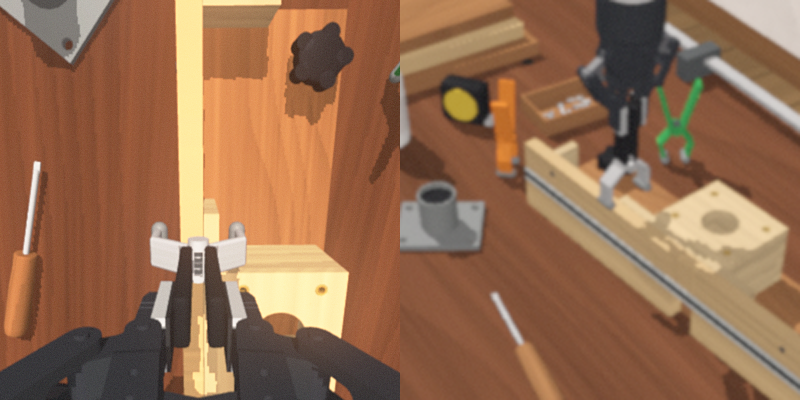

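The clamp hangs over the ear. In full wrist pixels, the +y inserts are at about (364,288) and (441,290), and the fence top spans u 297 to 323 at v 180.

```bash
python3 - <<'E'
from h import *
f='w3'; g=lambda x,y,z: ray(f,x,y,z)[:2]
a,b=g(364,288,.1),g(441,290,.1); print(a,b,np.degrees(np.arctan2(*(b-a)[::-1])),np.hypot(*(b-a)))
X=np.array([np.cos(np.radians(5.5)),np.sin(np.radians(5.5))]);Y=np.array([-X[1],X[0]])
for v,l,r in ((60,297,322),(180,300,324)): print([g(l,v,.1)@X,g(r,v,.1)@X])
c=(a+b)/2-.044*Y; ear=c+.085*Y; print('centre',c,'ear y\'',ear@Y)
print('ear end top',g(330,200,.1)@Y,g(330,213,.1)@Y,'exp',ear@Y+.023)
print('box side',g(400,246,.1)@Y,g(400,270,.1)@Y,'exp',ear@Y-.025)
t=sensors.read_state()['tool_pos'][:2]; print('tcp',t@X,t@Y); p=g(318,265,.18); print('pivot',p@X,p@Y)
im=cv2.imread('pics/w3.png'); print(im[100,285:335].tolist()[::3])
E
```

```text
[0.58782189 0.01034658] [0.65279113 0.01463873] 3.7797134351806285 0.06511086783347117
[np.float64(0.532986234247807), np.float64(0.5505853927847977)]
[np.float64(0.5336756611878222), np.float64(0.552179765894269)]
centre [ 0.62452372 -0.03130478] ear y' -0.006018600710715465
ear end top 0.028529529943108478 0.018194604245661758 exp 0.016981399289284535
box side -0.009169603819138977 -0.029948926729061708 exp -0.031018600710715466
tcp 0.547874840728899 0.0008252885966597845
pivot 0.5475881142183896 0.003297245836465984
[[57, 92, 153], [59, 94, 157], [56, 92, 156], [60, 93, 156], [110, 174, 236], [163, 238, 254], [157, 234, 254], [164, 238, 254], [162, 236, 254], [161, 236, 254], [162, 234, 254], [158, 234, 254], [157, 233, 254], [87, 154, 235], [92, 157, 235], [92, 152, 232], [89, 152, 232]]
```

```bash
python3 -m inch '[-4,1,0,0,0,0,20, -4,0,0,0,0,0,20, 0,0,5,0,0,0,20, 0,0,10,0,0,0,20, 0,0,10,0,0,0,20, 0,0,10,0,0,0,20, 0,0,10,0,0,0,20, 0,0,9,0,0,0,20]';  python3 -m inch '[0,0,0,0,0,0,20, 0,0,0,0,0,0,20, 0,0,0,0,0,0,20, 0,0,0,0,0,0,25, 0,0,0,0,0,0,30, 0,0,0,0,0,0,35, 0,0,0,0,0,0,40, 0,0,0,0,0,0,45]'; python3 -m inch '[0,0,0,0,0,0,50, 0,0,0,0,0,0,60, 0,0,0,0,0,0,75, 0,0,0,0,0,0,85, 0,0,0,0,0,0,85, 0,0,-10,0,0,0,85, 0,0,-15,0,0,0,85, 0,0,-15,0,0,0,85]'; python3 -m inch '[0,0,-20,0,0,0,85, 0,0,-20,0,0,0,85, 0,0,-20,0,0,0,85, 0,0,-20,0,0,0,85, 0,0,-10,0,0,0,85, 0,0,0,0,0,0,85, 0,0,0,0,0,0,85, 0,0,0,0,0,0,85]';python3 - <<'E'
from h import *
snap('wrist','w4'); snap('side','s4')
a=cv2.imread('pics/w4.png'); b=cv2.imread('pics/s4.png')
c=np.hstack([a[0:480,160:480],cv2.resize(b[150:350,230:430],(480,480),interpolation=cv2.INTER_CUBIC)]); cv2.imwrite('pics/c4.png',c)
E
```

```text
time: 6.0
tool_pos: [0.5466, 0.0448, 0.1629]
tcp_rot: [-2.114, -2.323, 0.001]
wrist_force: [-0.2, -0.7, -0.4]
width: 0.244
grip_force: 20.5
time: 6.8
tool_pos: [0.5469, 0.0447, 0.1642]
tcp_rot: [-2.114, -2.323, 0.001]
wrist_force: [-0.1, 0.2, -0.4]
width: 0.529
grip_force: 6.6
time: 7.6
tool_pos: [0.5474, 0.0448, 0.206]
tcp_rot: [2.114, 2.323, 0.001]
wrist_force: [0.5, 0.1, -0.8]
width: 0.993
grip_force: 0.0
time: 8.4
tool_pos: [0.5464, 0.0448, 0.293]
tcp_rot: [-2.113, -2.322, 0.002]
wrist_force: [0.0, -0.6, -0.5]
width: 0.994
grip_force: 0.0
```

View pics/c4.png

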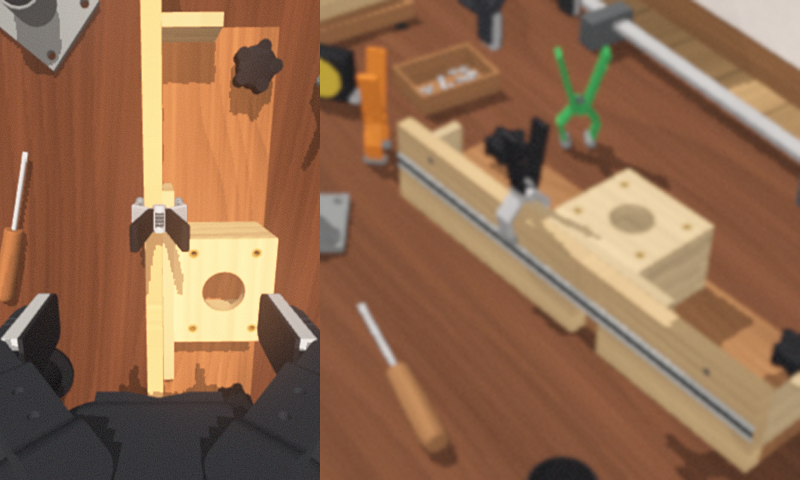

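The clamp now sits over the fence and the left ear, released, with the box undisturbed. All four inserts are visible, at full-frame (353,253), (417,252), (411,327) and (352,327). Next I'll move above the port and turn 50° so that the final hold has the fence's heading.

```bash
python3 -m inch '[28,-17,0,0,0,0,85, 28,-17,0,0,0,0,85, 28,-17,0,0,0,0,85, 28,-17,0,0,0,0,85, 28,-17,0,0,0,0,85, 28,-17,0,0,0,0,85, 28,-17,0,0,0,0,85, 28,-18,0,0,0,0,85]';  python3 -m inch '[0,0,7,0,0,-8,85, 0,0,7,0,0,-8,85, 0,0,7,0,0,-8,85, 0,0,7,0,0,-8,85, 0,0,7,0,0,-8,85, 0,0,7,0,0,-8,85, 0,0,0,0,0,-3,85, 0,0,0,0,0,0,85]'; python3 -m inch '[0,0,0,0,0,0,85, 0,0,0,0,0,0,85, 0,0,0,0,0,0,85, 0,0,0,0,0,0,85, 0,0,0,0,0,0,85, 0,0,0,0,0,0,85, 0,0,0,0,0,0,85, 0,0,0,0,0,0,85]' 60; python3 - <<'E'
from h import *
snap('wrist','w5')
f='w4'; I=[ray(f,160+u,v,.1)[:2] for u,v in ((193,253),(257,252),(251,327),(192,327))]
print(np.round(I,4),np.mean(I,0)); print(sensors.read_state()['q'])
E
```

```text
time: 9.3
tool_pos: [0.3885, 0.2556, 0.2934]
tcp_rot: [-2.114, -2.323, 0.002]
wrist_force: [0.6, 0.2, 0.4]
width: 0.996
grip_force: 0.0
time: 10.1
tool_pos: [0.3891, 0.2545, 0.2511]
tcp_rot: [-0.908, -3.006, 0.003]
wrist_force: [0.3, 0.5, -0.0]
width: 0.993
grip_force: 0.0
time: 10.9
tool_pos: [0.3896, 0.2549, 0.2523]
tcp_rot: [0.908, 3.007, 0.0]
wrist_force: [0.1, -1.1, -0.3]
width: 0.998
grip_force: 0.0
[[ 0.5859  0.0086]
 [ 0.6527  0.0161]
 [ 0.6611 -0.0717]
 [ 0.5953 -0.078 ]] [ 0.62373941 -0.0312491 ]
[ 5.25742561e-01 -1.54659035e-01  2.00521667e+00 -1.93500386e-05
  1.29099837e+00 -4.58585834e-01]
```

View pics/w5.png

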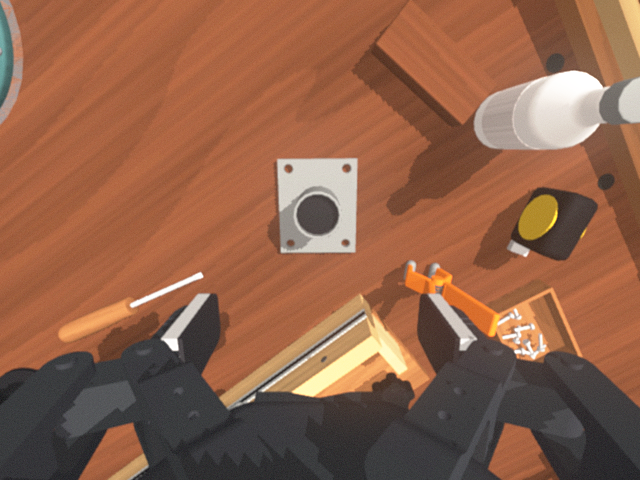

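The port is centred below. Its flange corners are (277,159), (357,158), (355,252) and (281,253), its holes are (289,169), (347,169), (346,243) and (290,243), and its spigot rim is at (317,214). I'll compute the correction for the grasp.

```bash
python3 - <<'E'
from h import *
f='w5'; g=lambda x,y,z: ray(f,x,y,z)[:2]
H=np.array([g(*p,.008) for p in ((289,169),(347,169),(346,243),(290,243))]); print(H.round(4),H.mean(0)); 
v=(H[0]+H[1]-H[2]-H[3])/2; print('y ax',np.degrees(np.arctan2(v[1],v[0])),np.hypot(*v),np.hypot(*(H[1]-H[0])))
s=g(317,214,.058); print('spigot',s,'bottle',g(500,125,.08),g(590,110,.16))
st=sensors.read_state(); M=R.from_rotvec(st['tcp_rot']).as_matrix(); print(M.round(3)); p=(s+H.mean(0))/2
print('tool ax yaw',np.degrees(np.arctan2(M[1,0],M[0,0])), 'delta mm',1000*M.T@[*(p-st['tool_pos'][:2]),0])
E
```

```text
[[0.3343 0.2512]
 [0.3707 0.3059]
 [0.4438 0.2582]
 [0.4064 0.2021]] [0.38881526 0.25435207]
y ax 146.31853949968342 0.08719783771739487 0.06570249049015774
spigot [0.3869696  0.25443442] bottle [0.40685749 0.43739795] [0.41241406 0.45389886]
[[-0.833  0.553  0.   ]
 [ 0.553  0.833  0.   ]
 [-0.     0.    -1.   ]]
tool ax yaw 146.3981688352557 delta mm [ 1.21081334e+00 -1.37193530e+00 -7.36337531e-05]
```

```bash
python3 -m inch '[1,-1,20,0,0,0,85, 0,0,25,0,0,0,85, 0,0,25,0,0,0,85, 0,0,25,0,0,0,85, 0,0,25,0,0,0,85, 0,0,25,0,0,0,85, 0,0,20,0,0,0,85, 0,0,15,0,0,0,85]'; python3 -m inch '[0,0,15,0,0,0,85, 0,0,15,0,0,0,85, 0,0,15,0,0,0,85, 0,0,10,0,0,0,85, 0,0,0,0,0,0,70, 0,0,0,0,0,0,60, 0,0,0,0,0,0,45, 0,0,0,0,0,0,45]' 60; python3 -m inch '[0,0,0,0,0,0,40, 0,0,0,0,0,0,40, 0,0,0,0,0,0,40, 0,0,-4,0,0,0,40, 0,0,-8,0,0,0,40, 0,0,-12,0,0,0,40, 0,0,-20,0,0,0,40, 0,0,-20,0,0,0,40]'
```

```text
time: 11.75
tool_pos: [0.3875, 0.2542, 0.0707]
tcp_rot: [-0.908, -3.006, 0.002]
wrist_force: [0.1, 0.3, -0.4]
width: 0.998
grip_force: 0.0
time: 12.55
tool_pos: [0.3893, 0.2552, 0.0183]
tcp_rot: [0.908, 3.006, 0.003]
wrist_force: [1.3, 0.9, 1.8]
width: 0.579
grip_force: 62.1
time: 13.35
tool_pos: [0.3877, 0.2543, 0.0821]
tcp_rot: [-0.908, -3.007, 0.001]
wrist_force: [-0.1, -0.1, -2.0]
width: 0.578
grip_force: 62.3
```

```bash
python3 -m inch '[0,0,-24,0,0,0,40, 0,0,-26,0,0,0,40, 0,0,-26,0,0,0,40, 0,0,-26,0,0,0,40, 0,0,-26,0,0,0,40, 0,0,-26,0,0,0,40, 0,0,-20,0,0,0,40, 0,0,-14,0,0,0,40]'; python3 -m inch '[-15,-4,0,0,0,0,40, -20,-6,0,0,0,0,40, -24,-7,0,0,0,0,40, -24,-7,0,0,0,0,40, -24,-7,0,0,0,0,40, -24,-7,0,0,0,0,40, -24,-7,0,0,0,0,40, -24,-7,0,0,0,0,40]'; python3 -m inch '[-24,-8,0,0,0,0,40, -24,-8,0,0,0,0,40, -24,-8,0,0,0,0,40, -24,-8,0,0,0,0,40, -24,-8,0,0,0,0,40, -24,-8,0,0,0,0,40, -20,-6,0,0,0,0,40, -11,-2,0,0,0,0,40]'; python3 -m inch '[0,0,0,0,0,5,40, 0,0,0,0,0,7,40, 0,0,0,0,0,7,40, 0,0,0,0,0,7,40, 0,0,0,0,0,7,40, 0,0,0,0,0,7,40, 0,0,0,0,0,6,40, 0,0,0,0,0,5,40]';  python3 -m inch '[0,0,0,0,0,0,40, 0,0,0,0,0,0,40, 0,0,0,0,0,0,40, 0,0,0,0,0,0,40, 0,0,0,0,0,0,40, 0,0,0,0,0,0,40, 0,0,0,0,0,0,40, 0,0,0,0,0,0,40]'; python3 - <<'E'
from h import *
snap('wrist','w6'); s=sensors.read_state(); print(s['tool_pos'],s['tcp_rot'])
E
```

```text
time: 14.15
tool_pos: [0.3885, 0.2547, 0.2717]
tcp_rot: [0.907, 3.006, 0.003]
wrist_force: [0.0, -0.1, -2.3]
width: 0.567
grip_force: 62.3
time: 14.95
tool_pos: [0.5085, 0.1113, 0.2691]
tcp_rot: [-0.908, -3.006, 0.001]
wrist_force: [-0.0, 0.9, -1.3]
width: 0.57
grip_force: 62.3
time: 15.75
tool_pos: [0.6239, -0.0326, 0.2689]
tcp_rot: [-0.91, -3.006, 0.001]
wrist_force: [-0.3, 1.2, -1.6]
width: 0.572
grip_force: 62.3
time: 16.55
tool_pos: [0.623, -0.0306, 0.2691]
tcp_rot: [-2.118, -2.319, 0.0]
wrist_force: [0.7, 0.1, -1.6]
width: 0.572
grip_force: 62.3
time: 17.35
tool_pos: [0.6233, -0.0313, 0.2693]
tcp_rot: [-2.114, -2.324, 0.0]
wrist_force: [0.5, 0.5, -1.6]
width: 0.577
grip_force: 62.3
[ 0.62334936 -0.03129481  0.26925332] [-2.11425402e+00 -2.32363530e+00  2.56279867e-05]
```

View pics/w6.png

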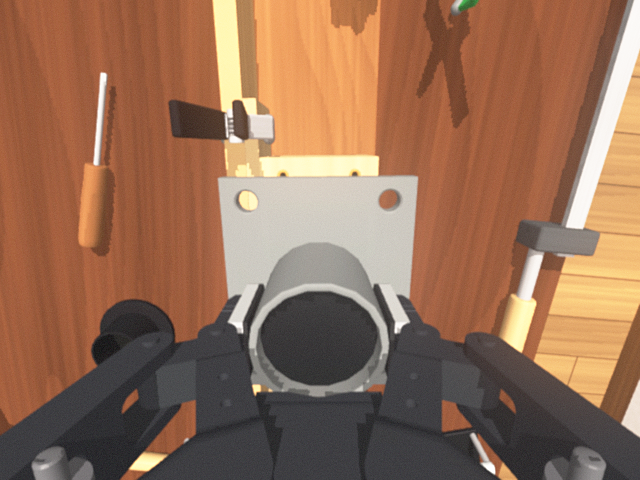

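The held port's near holes show at (247,201) and (389,199), and the inserts behind its edge are at about (284,174) and (355,173). I'll detect these more precisely and compute the offset.

```bash
python3 - <<'E'
from h import *
im=cv2.imread('pics/w6.png').astype(int)
# holes: non-grey (saturated) pixels near
S=im.max(2)-im.min(2)
for u,v in ((247,201),(389,199)):
    m=S[v-17:v+18,u-17:u+18]>30; ys,xs=np.nonzero(m); print('hole',xs.mean()+u-17,ys.mean()+v-17,m.sum(),np.ptp(xs),np.ptp(ys))
c=im[150:182,255:385].astype(np.uint8); c=cv2.resize(c,None,fx=6,fy=6,interpolation=cv2.INTER_CUBIC)
d=cv2.imread('pics/w4.png')[240:340,330:440]; d=cv2.resize(d,(660,600-192),interpolation=cv2.INTER_CUBIC)
o=np.zeros((600,780,3),np.uint8); o[:192]=c; o[192:,:660]=d; cv2.imwrite('pics/c6.png',o)
E
```

```text
hole 247.62121212121212 200.05151515151516 330 19 20
hole 387.5035211267606 199.01760563380282 284 18 18
```

View pics/c6.png

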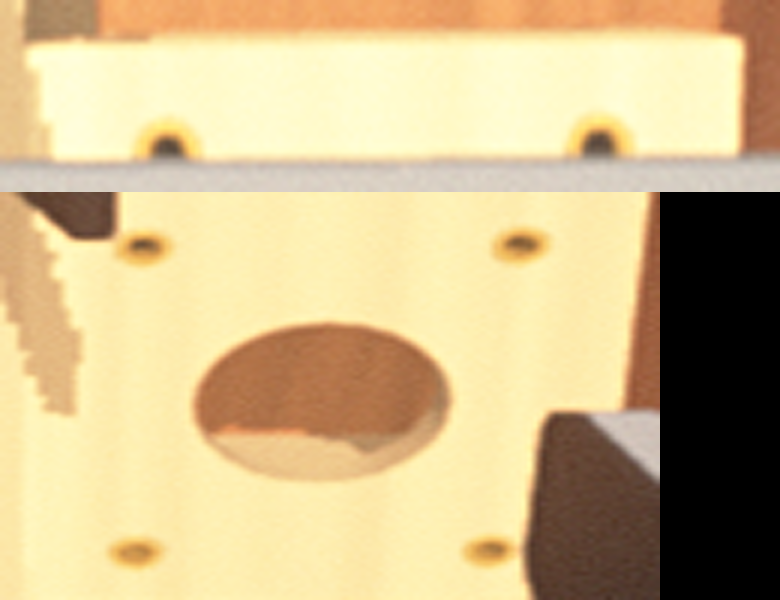

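The upper crop gives the inserts in w6 at (282.9,174.2) and (354.7,173.8). The lower crop gives all four in w4 at (353.8,253.2), (416.8,252.7), (411.3,327.7) and (352.7,328.2).

```bash
python3 - <<'E'
from h import *
def fit(loc,w):
    a=loc-loc.mean(0); b=w-w.mean(0); th=np.arctan2((a[:,0]*b[:,1]-a[:,1]*b[:,0]).sum(),(a*b).sum())
    c,s=np.cos(th),np.sin(th); t=w.mean(0)-np.array([[c,-s],[s,c]])@loc.mean(0); return t.round(4),np.degrees(th).round(2)
L=np.array([[-33,44],[33,44],[33,-44],[-33,-44]])/1000
g=lambda f,P,z: np.array([ray(f,*p,z)[:2] for p in P])
print('box w4',fit(L,g('w4',[(353.8,253.2),(416.8,252.7),(411.3,327.7),(352.7,328.2)],.1)))
print('box w6',fit(L[:2],g('w6',[(282.9,174.2),(354.7,173.8)],.1)))
sc=[(458,263),(517,231),(593,284),(535,318)]
print('box side',fit(L,g('side0',[(185+x/3,150+y/3) for x,y in sc],.1)))
h=g('w6',[(247.6,200.5),(388.3,199.3)],.256); print('port w6',fit(L[:2],h),np.hypot(*(h[1]-h[0])))
print('port w5',fit(L,g('w5',[(289,169),(347,169),(346,243),(290,243)],.008)))
st=sensors.read_state(); M=R.from_rotvec(st['tcp_rot']).as_matrix(); print(st['tool_pos'],np.degrees(np.arctan2(M[1,0],M[0,0]))-90)
K,T=load('w6'); print(-T[:3,:3].T@T[:3,3])
E
```

```text
box w4 (array([ 0.6243, -0.032 ]), np.float64(5.98))
box w6 (array([ 0.6239, -0.0313]), np.float64(5.66))
box side (array([ 0.6219, -0.037 ]), np.float64(5.56))
port w6 (array([ 0.6235, -0.0314]), np.float64(5.84)) 0.0659939836809465
port w5 (array([0.3888, 0.2544]), np.float64(56.33))
[ 0.62334936 -0.03129481  0.26925332] 5.40246649960757
[0.61711786 0.03620964 0.41256027]
```

```bash
python3 -m inch '[0,0,15,0,0,0,40, 0,0,20,0,0,0,40, 0,0,20,0,0,0,40, 0,0,20,0,0,0,40, 0,0,20,0,0,0,40, 0,0,20,0,0,0,40, 0,0,12,0,0,0,40, 0,0,5,0,0,0,40]'; python3 -m inch '[0,0,0,0,0,0,40, 0,0,0,0,0,0,40, 0,0,0,0,0,0,40, 0,0,0,0,0,0,40, 0,0,0,0,0,0,40, 0,0,0,0,0,0,40, 0,0,0,0,0,0,40, 0,0,0,0,0,0,40]'; python3 - <<'E'
from h import *
L=np.array([[-33,44],[33,44],[33,-44],[-33,-44]])/1000; C=np.array([[-45,55],[45,55],[45,-55],[-45,-55]])/1000
def tf(p,t,deg,z):
    c,s=np.cos(np.radians(deg)),np.sin(np.radians(deg)); return np.c_[p@np.array([[c,s],[-s,c]])+t,np.full(len(p),z)]
im={n:snap(n,n+'7').astype(int) for n in ('side','scene')}
print(sensors.read_state()['tool_pos'])
z=.137-.0175+.008
for n in im:
    for t in ((.6219,-.037),(.6240,-.0316)):
        print(n,'holes',[proj(n+'7',p).round(1).tolist() for p in tf(L,t,5.6,z)],'corners',[proj(n+'7',p).round(1).tolist() for p in tf(C,t,5.6,z)])
def dump(n,u0,u1,v0,v1):
    A=im[n][v0:v1,u0:u1]; g=A.mean(2).astype(int); s=A.max(2)-A.min(2)
    print(n,u0,v0); 
    for r in range(v1-v0): print(' '.join(('%3d'%g[r,c] if s[r,c]<25 else ' **') for c in range(u1-u0)))
P=[proj('side7',p) for p in tf(L,(.6219,-.037),5.6,z)]
for p in P[2:]: u,v=p.astype(int); dump('side',u-9,u+14,v-8,v+9)
E
```

```text
time: 18.2
tool_pos: [0.6218, -0.0312, 0.1347]
tcp_rot: [-2.112, -2.321, 0.004]
wrist_force: [-0.3, 0.2, -0.9]
width: 0.573
grip_force: 62.3
time: 19.0
tool_pos: [0.6233, -0.0313, 0.1373]
tcp_rot: [2.114, 2.324, 0.0]
wrist_force: [-0.6, -0.6, -2.2]
width: 0.57
grip_force: 62.3
[ 0.6233253  -0.03127208  0.13725533]
side holes [[338.0, 228.6], [358.0, 217.9], [384.3, 235.7], [364.3, 247.4]] corners [[331.2, 228.4], [358.3, 213.9], [391.3, 235.9], [364.0, 252.0]]
side holes [[337.4, 227.1], [357.3, 216.5], [383.5, 234.2], [363.5, 245.8]] corners [[330.5, 226.9], [357.6, 212.5], [390.4, 234.4], [363.2, 250.4]]
scene holes [[338.6, 236.0], [361.8, 243.5], [347.1, 263.0], [323.0, 254.8]] corners [[336.4, 232.5], [367.8, 242.6], [349.6, 267.2], [316.7, 255.8]]
scene holes [[340.4, 235.3], [363.5, 242.7], [349.0, 262.2], [324.9, 253.9]] corners [[338.1, 231.7], [369.5, 241.8], [351.5, 266.3], [318.6, 254.9]]
side 375 227
154 149 140  **  **  **  **  **  **  **  **  **  **  **  **  **  **  **  **  **  **  **  **
147 152 152 144  **  **  **  **  **  **  **  **  **  **  **  **  **  **  **  **  
[... 2267 characters left out ...]
 114 111 110 112 111 112 112 117 124  **  **  **  **  **
 **  ** 117 111 110 111 113 116 117 115 112 112 112 111 113 117  **  **  **  **  **  **  **
 **  **  ** 122 113 111 112 112 114 111 112 113 114 117  **  **  **  **  **  **  **  **  **
 **  **  **  **  ** 117 111 110 111 112 112 116 124  **  **  **  **  **  **  **  **  **  **
 **  **  **  **  **  ** 120 112 112 112 117  **  **  **  **  **  **  **  **  **  **  **  **
 **  **  **  **  **  **  **  ** 117 122  **  **  **  **  **  **  **  **  **  **  **  **  **
 **  **  **  **  **  **  **  **  **  **  **  **  **  **  **  **  **  **  **  **  **  **  **
 **  **  **  **  **  **  **  **  **  **  **  **  **  **  **  **  **  **  **  **  **  **  **
```

```bash
cat > m.py <<'E'
from h import *
from scipy.optimize import least_squares
from scipy.ndimage import map_coordinates
L=np.array([[-33,44],[33,44],[33,-44],[-33,-44]])/1000; C=np.array([[-45,55],[45,55],[45,-55],[-45,-55]])/1000
def tf(p,t,deg,z):
    c,s=np.cos(np.radians(deg)),np.sin(np.radians(deg)); return np.c_[p@np.array([[c,s],[-s,c]])+t,np.full(len(p),z)]
def box(f,t0):
    b=cv2.imread('pics/'+f+'.png').astype(float)[:,:,0]; uv=np.array([proj(f,p) for p in tf(L,t0,5.6,.1)]); out=[]
    for u,v in uv:
        for _ in range(3):
            i,j=int(round(u)),int(round(v)); W=b[j-5:j+6,i-5:i+6]; w=np.clip(np.median(W)-W-15,0,None)
            yy,xx=np.mgrid[j-5:j+6,i-5:i+6]; u,v=(w*xx).sum()/w.sum(),(w*yy).sum()/w.sum()
        out.append((u,v))
    r=least_squares(lambda q:(np.array([proj(f,p) for p in tf(L,q[:2],q[2]*100,.1)])-out).ravel(),[*t0,.056],loss='soft_l1')
    print(f,'box',r.x[:2].round(4),(r.x[2]*100).round(2),'rms px',np.sqrt((r.fun**2).mean()).round(2)); return r.x
def port(f,t0,z,edges):
    im=cv2.imread('pics/'+f+'.png').astype(float); S=cv2.GaussianBlur(im.max(2)-im.min(2),(0,0),.6); D=np.arange(-6,6.1,.25)
    def res(q,show=False):
        c=tf(C,q,5.7,z); out=[]; m=np.array([proj(f,p) for p in c]).mean(0)
        for a,b in edges:
            for k in np.linspace(.12,.88,15):
                p=proj(f,c[a]*(1-k)+c[b]*k); d=proj(f,c[b])-proj(f,c[a]); n=np.array([d[1],-d[0]])/np.hypot(*d); n*=np.sign(n@(p-m))
                s=map_coordinates(S,[p[1]+D*n[1],p[0]+D*n[0]],order=1); i=np.argmax(s>45); out.append(D[i] if s[i]>45 else 6.)
        return np.array(out)
    q=np.array(t0)
    for _ in range(6):
        r=res(q); J=np.zeros((len(r),2)); e=edges
        # analytic: edge offset change with q
        for j in range(2):
            h=np.zeros(2); h[j]=.001; o=[]
            for a,b in e:
                c=tf(C,q,5.7,z); c2=tf(C,q+h,5.7,z); m=np.array([proj(f,p) for p in c]).mean(0)
                d=proj(f,c[b])-proj(f,c[a]); n=np.array([d[1],-d[0]])/np.hypot(*d); n*=np.sign(n@(proj(f,c[a])-m))
                o+=[n@(proj(f,c2[a]*(1-k)+c2[b]*k)-proj(f,c[a]*(1-k)+c[b]*k))/.001 for k in np.linspace(.12,.88,15)]
            J[:,j]=o
        w=np.abs(r-np.median(r))<2; q=q+np.linalg.lstsq(J[w],r[w],rcond=None)[0]
    print(f,'port',q.round(4),'res',res(q).round(1).tolist()); return q
E
python3 - <<'E'
from m import *
for f in ('side0','s3','s4','scene0'): box(f,(.6230,-.0345))
port('side7',(.623,-.033),.1197,[(2,3),(3,0)])
port('scene7',(.623,-.033),.1197,[(1,2),(2,3)])
E
```

```text
side0 box [ 0.6311 -0.0293] 13.33 rms px 5.77
s3 box [ 0.6299 -0.0221] 7.96 rms px 4.95
s4 box [ 0.6257 -0.0293] 16.33 rms px 6.03
scene0 box [ 0.6246 -0.024 ] 0.46 rms px 2.73
side7 port [ 0.62   -0.0363] res [-0.5, -0.2, 0.0, -0.2, -0.2, 0.0, 0.0, 0.2, 0.2, 0.2, 0.0, 0.2, 0.0, 0.0, 0.2, 0.2, 0.2, 0.2, 0.2, 0.2, 0.2, 0.2, 0.2, 0.0, -0.2, 0.0, -0.2, -0.5, -0.5, -0.5]
scene7 port [ 0.6222 -0.0319] res [-0.5, -0.2, -0.2, -0.2, -0.5, 0.0, 0.0, 0.2, 0.0, 0.0, 0.2, 0.2, 0.2, 0.2, 0.2, 0.0, 0.0, 0.0, 0.0, 0.0, 0.0, 0.0, 0.0, 0.0, 0.0, 0.0, 0.0, 0.0, 0.0, 0.0]
```

```bash
cat > b.py <<'E'
from m import *
def box2(f,t0):
    im=cv2.imread('pics/'+f+'.png').astype(float); b=im[:,:,0]; uv=np.array([proj(f,p) for p in tf(L,t0,5.7,.1)]); out=[]
    for u,v in uv:
        for _ in range(3):
            i,j=int(round(u)),int(round(v)); W=b[j-3:j+4,i-3:i+4]; w=np.clip(np.percentile(W,70)-W-12,0,None)
            yy,xx=np.mgrid[j-3:j+4,i-3:i+4]
            if w.sum()>0: u,v=(w*xx).sum()/w.sum(),(w*yy).sum()/w.sum()
        out.append((u,v))
    out=np.array(out)
    r=least_squares(lambda q:(np.array([proj(f,p) for p in tf(L,q,5.7,.1)])-out).ravel(),t0,loss='soft_l1',f_scale=.3,x_scale=.001)
    print(f,'px',out.round(1).tolist(),'box',r.x.round(4),'res',r.fun.round(1).tolist())
E
python3 - <<'E'
from b import *
for f in ('side0','s4','s3'): box2(f,(.6215,-.0363))
box2('scene0',(.6222,-.0319))
E
```

```text
side0 px [[337.2, 237.1], [356.7, 226.4], [382.6, 244.2], [362.9, 255.8]] box [ 0.6222 -0.0351] res [-0.2, -0.0, 0.0, -0.1, 0.1, -0.0, 0.0, 0.1]
s4 px [[337.0, 237.2], [356.3, 226.3], [382.4, 244.1], [362.9, 255.8]] box [ 0.6219 -0.0348] res [-0.1, -0.1, 0.2, -0.0, 0.0, 0.1, -0.2, 0.1]
s3 px [[334.3, 238.0], [356.7, 226.4], [382.6, 244.1], [363.0, 255.9]] box [ 0.6217 -0.0353] res [2.6, -0.8, -0.1, 0.0, -0.0, 0.1, -0.2, 0.1]
scene0 px [[339.9, 243.0], [362.5, 250.8], [348.2, 270.6], [324.6, 262.3]] box [ 0.6232 -0.0312] res [-0.1, 0.3, 0.1, 0.0, 0.1, -0.1, -0.0, -0.1]
```

```bash
python3 -m inch '[0.5,1.2,0,0,0,0,40, 0,0,2,0,0,0,40, 0,0,2,0,0,0,40, 0,0,2,0,0,0,40, 0,0,2,0,0,0,40, 0,0,2,0,0,0,40, 0,0,0,0,0,0,40, 0,0,0,0,0,0,40]'; python3 -m inch '[0,0,0,0,0,0,40, 0,0,0,0,0,0,40, 0,0,0,0,0,0,40, 0,0,0,0,0,0,40, 0,0,0,0,0,0,40, 0,0,0,0,0,0,40, 0,0,0,0,0,0,40, 0,0,0,0,0,0,40]'; python3 - <<'E'
from m import *
for n in ('side','scene','wrist'): snap(n,n+'8')
port('side8',(.621,-.036),.1097,[(2,3),(3,0)])
port('scene8',(.623,-.031),.1097,[(1,2),(2,3)])
im=cv2.imread('pics/wrist8.png').astype(int); S=im.max(2)-im.min(2); h=[]
for u,v in ((247,200),(388,199)):
    m=S[v-17:v+18,u-17:u+18]>30; ys,xs=np.nonzero(m); print('hole',xs.mean()+u-17,ys.mean()+v-17,m.sum(),np.ptp(xs),np.ptp(ys))
E
```

```text
time: 19.9
tool_pos: [0.6245, -0.0307, 0.1272]
tcp_rot: [-2.114, -2.324, 0.0]
wrist_force: [0.4, 0.1, -2.3]
width: 0.57
grip_force: 62.3
time: 20.7
tool_pos: [0.6245, -0.0306, 0.1273]
tcp_rot: [2.114, 2.324, -0.0]
wrist_force: [-0.2, 0.6, -2.4]
width: 0.57
grip_force: 62.3
side8 port [ 0.6207 -0.036 ] res [-0.2, 0.0, 0.0, 0.0, 0.0, 0.0, 0.0, 0.2, 0.0, 0.0, 0.0, 0.0, 0.0, 0.0, 0.0, 0.0, 0.0, 0.0, 0.0, 0.0, 0.0, 0.0, 0.2, 0.2, 0.0, 0.0, 0.2, 0.0, -0.2, -0.5]
scene8 port [ 0.6237 -0.0312] res [-0.2, 0.0, 0.0, 0.0, 0.0, 0.0, 0.0, 0.0, 0.0, 0.0, 0.0, 0.0, 0.2, 0.0, 0.0, 0.0, 0.0, 0.0, 0.0, 0.0, 0.0, 0.0, 0.0, 0.0, 0.0, 0.0, 0.0, 0.0, 0.0, 0.0]
hole 246.81454545454545 200.53454545454545 275 19 19
hole 388.1254355400697 199.14634146341464 287 18 20
```

```bash
python3 -c "
from workcell import job; print(job.finish_job())"
```

```text
the job is handed in; nothing more can be done
None
```

The clamp is clipped over the fence and the box's +y (left) ear and let go. The port is held spigot up, about 10 mm above the box, with its holes lined up over the inserts to within about 1 mm by the camera fits. The job is handed in, at about 21 s of the 64 s allowed.

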